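# Start the gauge readout and hold the read bar

### The arm

A 6-joint arm with a two-finger parallel gripper is mounted at the origin on a cart in front of the work surface, level with it; the furniture and walls round the work are solid. World frame = base frame: x ahead of the robot, y to its left, z up, the work surface at z = 0. Lengths are in m, angles in rad, forces in N, time in s.
With the tool pointing down it reaches from about 0.375 to 0.9 m from the base axis. Payload 3.1 kg.
Tool frame: the origin (TCP) lies between the finger pads; the fingertips stand 22 mm ahead of it and the grasp point (between the pads) lies 3 mm ahead of it; z points along the fingers, y is the direction in which the jaws open and shut (so a half turn about z gives the same grasp; the last joint's range is limited). The gripper opens to 87 mm and grips with 3 to 60 N. Pads are 19 mm wide; open, the fingers measure 117 mm over their backs; the gripper's body (75 mm by 190 mm) begins 51 mm behind the grasp point.
Start: joints at [0.598, 0.527, 1.433, -0, 1.181, -0.178], TCP at [0.446, 0.438, 0.245] pointing down, gripper open.
Joint ranges: [-3.08, 3.08], [-0.75, 2.2], [0.22, 2.44], [-1.43, 4.57], [0, 2.65], [-2.85, 2.85]. Speed limits (rad/s): [2.79, 2.79, 3.14, 3.14, 3.14, 3.14].

### API

Orientations are given as a unit quaternion [x, y, z, w].
In Python, from rig import get_obs, camera, get_calibration, hand_in, search_frame gives the robot as it stands.
- The arm moves only by the shell command python3 -m jog 'ROWS' [FORCE]. ROWS is JSON, a list of rows, each an object with "grip": the closure in counts, from 0 (fully open) to 255 (shut); "travel": the shift along the world's x, y, z in cm, a list of three; "twist": the turn about the world's z in degrees. A call has 1 to 8 rows; each row shifts and turns the commanded pose from where the row before left it; what a row does not reach is not made up. A row lasts 1/10 s, in which the tool goes at most 50 mm and 8.59 degrees, less where a joint would pass 70% of its speed; a pose out of reach is approached as far as the arm can. A call is refused whole if a number of a shift passes 5 or a number of a turn 8.59, either way. A call with a gripper value outside its range is refused whole. The fingers move at their own pace and stop on an object; FORCE is the grip in N (left out, the last holds). Time passes only in rows, so rows that do not move let the fingers close. It gives the time, the measured TCP pose, the force and the opening at its end, in the units of the state.
- get_obs(): the state, without advancing time (a new reading comes with each control period).
- camera(name): name is "side" or "top" or "wrist"; returns the picture (480x640x3 uint8, red, green, blue); there is no depth.
- get_calibration(name): a dict with "fx", "fy", "cx", "cy" (pixels), "R" (3x3) and "t" (3): a world point X has camera coordinates R X + t; the wrist camera has in their place "T_tool_cam" (4x4, takes a point from camera to tool coordinates, whose origin is the TCP and whose axes are the flange's). Camera axes: x right, y down, z forward; pixel columns grow to the right and rows downward; lengths in m; the calibration is good to about 2 mm. A picture is of the moment at which its call begins: read the wrist's pose just before it. get_calibration takes no time and is no camera call.
- hand_in(): hands the job in, once; it reports no verdict.
Trained networks look in the newest picture that a camera, given by its name, has taken for a name from the list of things; names that differ only in an ending like _2 or _b are one class to them, and where a whole thing is asked for, a point or a joint stands for the part that bears it (a point fixed in the world has none). Each returns a list of dicts, best first, with "p" (0 to 1); they miss things now and then, are a little off and sometimes report something else, mostly with a low value. They report only what shows in the picture. A call takes as long as a camera call. They do not tell look-alikes from the thing itself.
- search_frame(target, camera): "at" ([x, y, z] in m, in world coordinates, good to about 4 mm: the middle of the surface that is visible of it).
The state is a dict: "time": time; "q": joint angles; "joint_velocities": joint speeds; "joint_torque": joint torques, N m; "position": TCP position; "tool_rot": TCP orientation; "ft_force": force on the tool from outside, world axes, zero at the start; "moment": the same for the moment, N m; "grip_width": finger opening in m.
Only numpy, scipy, OpenCV 4.12 (cv2) and the standard library are available. Lean on these libraries where they do the work, as an engineer would, in place of code of your own. Each camera call takes 0.05 s, during which the arm holds its last target. There are 200 camera calls.

### The job

Start up the gauge electronics by pressing with your closed fingertips, in this order: first push down the raised end of the paddle rocker on its unit until it is fully over, then push the large round plunger fully home so that it stays in, then press the long bar key fully down and keep it down: finish while still holding the bar pressed. Do not press the plunger before the rocker is over or the bar before the plunger is home, never press the small round key, and leave the loose ring gauge, bushing and gauge block where they stand.

Things in the scene. Friction and masses are not known exactly. Their poses are not given: they have to be found in the camera images.
- supply_unit: grey bench unit 90 (x) x 120 (y) x 40 mm, fixed. Origin: centre of its underside, on the plate; z up, front to its -x. The three units stand side by side in any order, turned up to 25 degrees. Has a black V-shaped paddle rocker, 70 mm (x) x 32 mm, pivoted at its middle about y, 50 mm above the plate; the half to the unit's -x (front) starts raised, the other half level.
- rocker_raised_end (a point): point on top of the rocker's half that starts raised, 25 mm from the pivot (the half is 35 mm long); it moves with the rocker: about 58 mm above the plate at first, 50 mm when the rocker is fully over, when this half lies level. The side cheeks beside the pivot are 48.5 mm high.
- rocker (a joint): rocker angle in rad: starts at 0 to 0.05 (raised half up), 0.34 fully over (that half level, the other half tilted up). Has friction (about 2.5 N at the point) and stays where it is left.
- zero_unit: grey bench unit 90 (x) x 120 (y) x 40 mm, fixed. Origin: centre of its underside, on the plate; z up, front to its -x. The three units stand side by side in any order, turned up to 25 degrees. This one carries two round black keys: the large plunger at y = +30 mm and the small key at y = -32 mm, both at x = 0.
- plunger_top (a point): centre of the top of the large round plunger, head 32 mm across; 59 mm above the plate when out, 51 mm when fully home. Its fixed collar, 42 mm across, ends at 45 mm.
- plunger (a joint): travel of the plunger in m: starts at 0 to 0.0015 (out), 0.008 fully home. Pushed straight down against about 4 N of friction; stays where it is left.
- small_key_top (a point): centre of the top of the small round sprung key, 16 mm across, 51 mm above the plate; not to be pressed.
- small_key (a joint): travel of the small key in m: 0 up, 0.004 down.
- read_unit: grey bench unit 90 (x) x 120 (y) x 40 mm, fixed. Origin: centre of its underside, on the plate; z up, front to its -x. The three units stand side by side in any order, turned up to 25 degrees. This one carries the long bar key at the centre of its deck.
- bar_top (a point): centre of the top of the black bar key, 28 (x) x 82 (y) mm; 58 mm above the plate when up, 50 mm when fully down. Its frame on the deck is 44 mm high.
- bar (a joint): travel of the bar in m: 0 up, 0.008 fully down. Sprung: 2 N to start, 6 N fully down; it rises again when let go.
- ring_gauge: loose knurled steel ring, 54 mm across, 18 mm high, origin under its centre; stands just in front of the supply unit. Leave alone.
- bushing: loose flanged bushing, 31 mm across, 22 mm high, origin under its centre; stands just in front of the zero unit. Leave alone.
- gauge_block: loose steel gauge block 30 x 9 x 25 mm, origin under its centre; stands just in front of the read unit. Leave alone.
Things that resemble listed ones, but are neither listed nor needed, are in the scene too. Leave any blue look-alike of the read_unit alone.

How it is judged:
On the way, in this order (a step that is already met when the one before it is completed fails the run):
1. the rocker is pushed fully over (value of joint rocker above 0.28 rad), for 0.1 s.
2. the large plunger is pushed home with the rocker over (value of joint plunger above 0.0065 m and value of joint rocker above 0.28 rad), for 0.1 s.
At the end, for the whole second after the job is handed in: rocker over (more than 0.28 of 0.34 rad), plunger in (more than 6.5 of 8 mm), and the bar still held down by the fingers (more than 6 of 8 mm, contact force over 1 N) (all of step 2 and value of joint bar above 0.006 m and contact force between the fingers and read_unit above 1 N); the arm keeps its last pose, push and grip.
It fails at once if the plunger is pressed before the rocker is over (value of joint plunger above 0.003 m and value of joint rocker below 0.27 rad).
It fails at once if the bar is pressed before the rocker is over and the plunger home (value of joint bar above 0.002 m and (value of joint plunger below 0.0062 m or value of joint rocker below 0.27 rad)).
It fails at once if the small key is pressed (value of joint small_key above 0.002 m).
It fails at once if the ring gauge, bushing or gauge block is lifted, or moved by more than 15 mm (distance of any of ring_gauge, bushing, gauge_block from where it was at the start of the episode above 0.015 m or height (world z) of any of ring_gauge, bushing, gauge_block above 0.008 m).
It also fails if it takes over 48 s, if anything falls off the work surface, if the arm or the gripper's body presses on something with over 40 N, if the wrist force passes 120 N, or if a joint passes its speed limit or range.

## Working session

There is one attempt and no reset: what is moved stays moved. The work goes in short steps, Python scripts to look and compute and a shell command to move; the robot and the scene stay as the last step left them, time stands still between calls to the robot, and variables do not carry over. Pictures are saved under pics/ and viewed, about 8 in all and at most 12, crops included, and the job is handed in when it is done.

```bash
mkdir -p pics
python3 - <<'E'
from rig import *
import cv2, numpy as np
o=get_obs(); print(o['time'],o['position'],o['tool_rot'],o['grip_width'])
for c in ["top","side"]:
    im=camera(c); cv2.imwrite(f"pics/{c}0.png",im[:,:,::-1])
    for n in ["supply_unit","rocker_raised_end","zero_unit","plunger_top","small_key_top","read_unit","bar_top","ring_gauge","bushing","gauge_block"]:
        k=get_calibration(c); K=np.array([[k['fx'],0,k['cx']],[0,k['fy'],k['cy']],[0,0,1]])
        for d in search_frame(n,c)[:3]:
            p=np.array(k['R'])@d['at']+k['t']; u=K@p/p[2]
            print(c,n,np.round(d['at'],4),round(d['p'],2),u[:2].astype(int))
print(get_obs()['time'])
E
```

```text
0.0 [0.44549621 0.43739031 0.24357968] [ 3.87024251e-01  9.22068912e-01 -9.01255859e-04 -5.80872202e-04] 0.08705324686862266
top supply_unit [ 0.5005 -0.0607  0.0409] 0.94 [356 204]
top rocker_raised_end [ 0.5075 -0.063   0.0514] 0.58 [358 200]
top zero_unit [ 0.4859 -0.2781  0.0398] 0.97 [459 209]
top plunger_top [ 0.4927 -0.251   0.0582] 0.67 [448 204]
top small_key_top [ 0.4901 -0.3153  0.0534] 0.6 [478 205]
top read_unit [0.4188 0.3448 0.0389] 0.73 [164 246]
top read_unit [0.4585 0.13   0.0399] 0.57 [267 225]
top bar_top [0.4233 0.3471 0.0586] 0.92 [161 242]
top bar_top [0.4631 0.1325 0.0577] 0.91 [265 221]
top ring_gauge [ 0.4168 -0.0616  0.0153] 0.64 [357 245]
top bushing [ 0.4065 -0.2839  0.0199] 0.69 [462 248]
top gauge_block [0.3794 0.1085 0.0247] 0.43 [277 263]
side supply_unit [ 0.521  -0.0595  0.0465] 0.77 [305 270]
side rocker_raised_end [ 0.5063 -0.0643  0.0557] 0.81 [300 263]
side rocker_raised_end [ 0.5212 -0.0572  0.0451] 0.3 [306 271]
side zero_unit [ 0.5159 -0.2863  0.0422] 0.95 [184 301]
side plunger_top [ 0.4993 -0.2596  0.0537] 0.48 [197 286]
side read_unit [0.432  0.3002 0.0367] 0.66 [440 212]
side bar_top [0.4705 0.1267 0.0576] 0.77 [380 230]
side bar_top [0.432  0.3299 0.0552] 0.75 [452 202]
side bar_top [ 0.5213 -0.0571  0.0427] 0.17 [306 272]
side ring_gauge [ 0.4061 -0.0512  0.016 ] 0.62 [289 247]
side bushing [ 0.4994 -0.26    0.0563] 0.41 [196 285]
side gauge_block [0.3843 0.1028 0.017 ] 0.66 [351 226]
side gauge_block [ 0.5164 -0.2848  0.0418] 0.6 [185 301]
1.1
```

Run:
```python
import cv2
a=cv2.imread("pics/top0.png")[150:310,120:520]; cv2.imwrite("pics/top0c.png",cv2.resize(a,(800,320),interpolation=cv2.INTER_CUBIC))
```

```text
(no output)
```

View pics/top0.png

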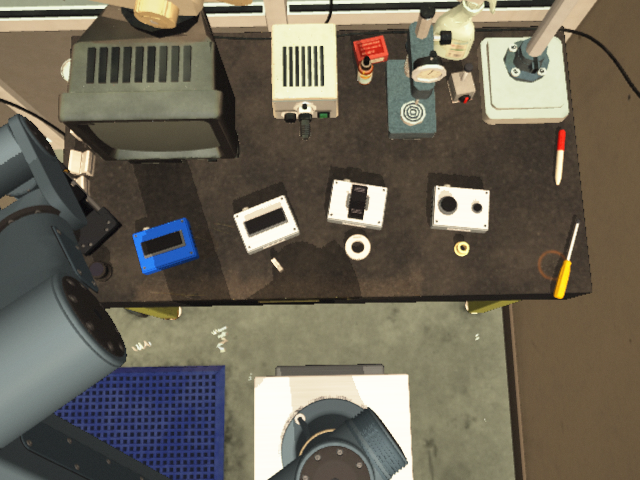

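View pics/side0.png

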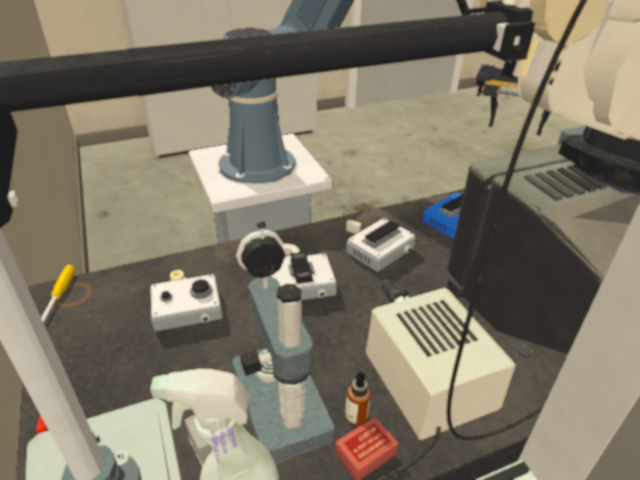

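The picture shows two bar units. The blue one at (165,245) is the look-alike; the grey/white one at (266,223) has the gauge block (277,265) in front of it and is the read_unit. The rocker unit is at (357,203) and the zero unit at (460,209), with the plunger at (448,204) and the small key at (478,208). I'll confirm these in an enlarged crop.

Run:
```python
from rig import *
import cv2, numpy as np
im=cv2.imread("pics/top0.png"); k=get_calibration("top")
R=np.array(k['R']);t=np.array(k['t']);C=-R.T@t; print("cam",C.round(3))
def bp(u,z):
    d=R.T@[(u[0]-k['cx'])/k['fx'],(u[1]-k['cy'])/k['fy'],1]; return C+d*(z-C[2])/d[2]
g=im.min(2)
for n,(x0,x1) in dict(read=(225,305),supply=(318,395),zero=(425,498)).items():
    m=np.zeros_like(g); m[170:256,x0:x1]=(g[170:256,x0:x1]>150)*255
    m=cv2.morphologyEx(m,cv2.MORPH_OPEN,np.ones((3,3)))
    c=max(cv2.findContours(m,0,2)[0],key=cv2.contourArea)
    P=np.array([bp(q[0],.04)[:2] for q in cv2.convexHull(c)],np.float32)
    r=cv2.minAreaRect(P); print(n,np.round(r[0],4),np.round(r[1],4),round(r[2],1))
    # dark blobs inside
    h=np.zeros_like(g); cv2.fillConvexPoly(h,cv2.convexHull(c),255); h=cv2.erode(h,np.ones((5,5)))
    b=((g<90)&(h>0)).astype(np.uint8)
    for c2 in cv2.findContours(b,0,2)[0]:
        if cv2.contourArea(c2)>40:
            P2=np.array([bp(q[0],.055)[:2] for q in c2],np.float32); r=cv2.minAreaRect(P2); print("  dark",np.round(r[0],4),np.round(r[1],4),round(r[2],1))
a=im[170:280,220:500]; cv2.imwrite("pics/c1.png",cv2.resize(a,(784,308),interpolation=cv2.INTER_CUBIC))
```

```text
cam [0.173 0.01  1.32 ]
read [0.4645 0.1326] [0.0968 0.1161] 21.3
  dark [0.4663 0.1325] [0.0296 0.0844] 21.4
supply [ 0.504  -0.0618] [0.1153 0.0958] 79.7
  dark [ 0.5043 -0.0612] [0.0362 0.072 ] 79.9
zero [ 0.4896 -0.2818] [0.1149 0.0966] 83.7
  dark [ 0.4864 -0.3116] [0.017  0.0151] 88.9
  dark [ 0.4952 -0.2504] [0.0356 0.0303] 88.9
```

View pics/c1.png

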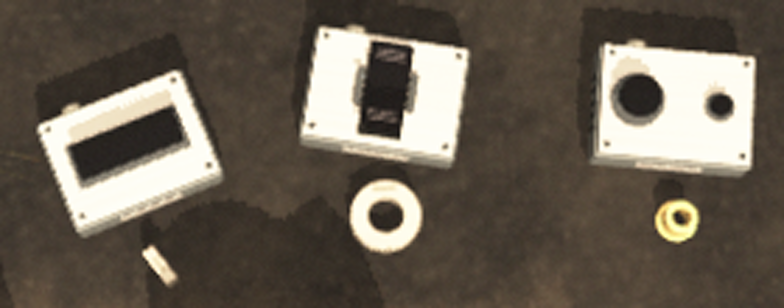

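The crop confirms three things: the white bar unit at crop (127,143), the rocker with its front half at (380,118), and the plunger at (637,97) left of the small key at (718,105).

Targets:

| Target | Position (x, y) | Unit yaw |
|---|---|---|
| Rocker push point | (0.479, -0.057) | -10.3° |
| Plunger | (0.495, -0.251) | -6.3° |
| Bar | (0.466, 0.1325) | +21.3° |

The tool y axis is at 45.4° now and I want about 79.7°, so I turn +34°.

```bash
python3 -m jog '[{"grip":255,"travel":[0.3,-4.5,0],"twist":5},{"grip":255,"travel":[0.3,-4.5,0],"twist":5},{"grip":255,"travel":[0.3,-4.5,0],"twist":5},{"grip":255,"travel":[0.3,-4.5,0],"twist":5},{"grip":255,"travel":[0.3,-4.5,0],"twist":5},{"grip":255,"travel":[0.3,-4.5,0],"twist":5},{"grip":255,"travel":[0.3,-4.5,0],"twist":4},{"grip":255,"travel":[0.3,-4.5,0],"twist":0}]' 20
```

```text
time: 1.9
position: [0.4701, 0.076, 0.2448]
tool_rot: [0.1, 0.995, 0.0, 0.0]
ft_force: [1.0, 0.4, 0.7]
grip_width: 0.0307
```

```bash
python3 -m jog '[{"grip":255,"travel":[0.2,-4.4,0],"twist":1},{"grip":255,"travel":[0.2,-4.4,0],"twist":0},{"grip":255,"travel":[0.2,-4.4,-2],"twist":0},{"grip":255,"travel":[0,0,-4],"twist":0},{"grip":255,"travel":[0,0,-4],"twist":0},{"grip":255,"travel":[0,0,-2.5],"twist":0},{"grip":255,"travel":[0,0,0],"twist":0},{"grip":255,"travel":[0,0,0],"twist":0}]'
python3 - <<'E'
from rig import *
import cv2, numpy as np
o=get_obs(); print(o['position'],o['tool_rot'],o['ft_force'])
w=camera("wrist"); cv2.imwrite("pics/w1.png",w[:,:,::-1]); print(search_frame("rocker_raised_end","wrist"))
E
```

```text
time: 2.7
position: [0.4763, -0.0543, 0.1197]
tool_rot: [0.092, 0.996, 0.0, -0.0]
ft_force: [0.0, -0.7, 0.4]
grip_width: -0.0
[ 0.47632177 -0.05430877  0.11974315] [ 9.18303449e-02  9.95774660e-01  3.67052853e-05 -1.11385909e-04] [ 0.01812007 -0.67981861  0.38636442]
[{'at': [0.4781, -0.0617, 0.0621], 'p': 0.6}]
```

View pics/w1.png

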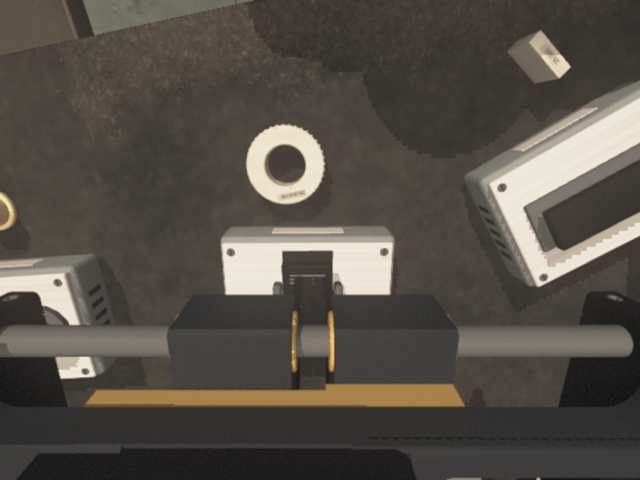

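Wrist view: the rocker is centred at column 308, almost under the closed fingers at column 313, with its raised front edge at row 250. Next I shift slightly and push.

```bash
python3 -m jog '[{"grip":255,"travel":[0.2,-0.3,-2],"twist":0},{"grip":255,"travel":[0,0,-1.5],"twist":0},{"grip":255,"travel":[0,0,-0.5],"twist":0},{"grip":255,"travel":[0,0,-0.5],"twist":0},{"grip":255,"travel":[0,0,-0.3],"twist":0},{"grip":255,"travel":[0,0,-0.1],"twist":0},{"grip":255,"travel":[0,0,0],"twist":0},{"grip":255,"travel":[0,0,0],"twist":0}]'
```

```text
time: 3.6
position: [0.4781, -0.0572, 0.0721]
tool_rot: [0.092, 0.996, -0.0, 0.001]
ft_force: [-3.0, 1.0, 9.7]
grip_width: 0.0006
```

```bash
python3 -m jog '[{"grip":255,"travel":[0,0,-0.2],"twist":0},{"grip":255,"travel":[0,0,0],"twist":0},{"grip":255,"travel":[0,0,0],"twist":0}]'; python3 -m jog '[{"grip":255,"travel":[0,0,2],"twist":0},{"grip":255,"travel":[0,0,4],"twist":0},{"grip":255,"travel":[-4,0,1.5],"twist":0},{"grip":255,"travel":[-4,0,0],"twist":0},{"grip":255,"travel":[0,0,0],"twist":0},{"grip":255,"travel":[0,0,0],"twist":0}]'
python3 - <<'E'
from rig import *
import cv2
w=camera("wrist"); s=camera("side")
a=cv2.resize(w[200:400,160:480],(800,500)); cv2.imwrite("pics/w2.png",a[:,:,::-1])
cv2.imwrite("pics/s2.png",cv2.resize(s[220:320,230:390],(640,400),interpolation=cv2.INTER_CUBIC)[:,:,::-1])
print(search_frame("rocker_raised_end","wrist"),search_frame("rocker_raised_end","side"))
E
```

```text
time: 3.9
position: [0.4781, -0.0572, 0.0717]
tool_rot: [0.092, 0.996, -0.0, 0.001]
ft_force: [-5.5, 1.1, 25.5]
grip_width: 0.0005
time: 4.5
position: [0.3982, -0.0574, 0.1443]
tool_rot: [0.092, 0.996, -0.0, 0.001]
ft_force: [0.9, -0.3, -0.3]
grip_width: 0.0002
[{'at': [0.5085, -0.0767, 0.0526], 'p': 0.65}, {'at': [0.4609, 0.1262, 0.0565], 'p': 0.55}, {'at': [0.411, -0.2765, 0.0106], 'p': 0.18}] [{'at': [0.506, -0.064, 0.0548], 'p': 0.79}]
```

View pics/w2.png

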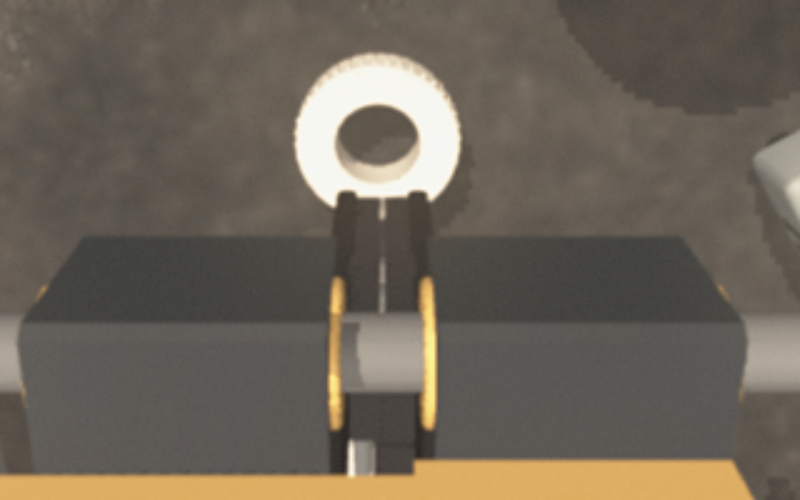

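The rocker is hidden behind the gripper in this view. The stiff stop at a tip height of 49.7 mm with 25 N fits fully over. I'll check the side crop as well.

View pics/s2.png

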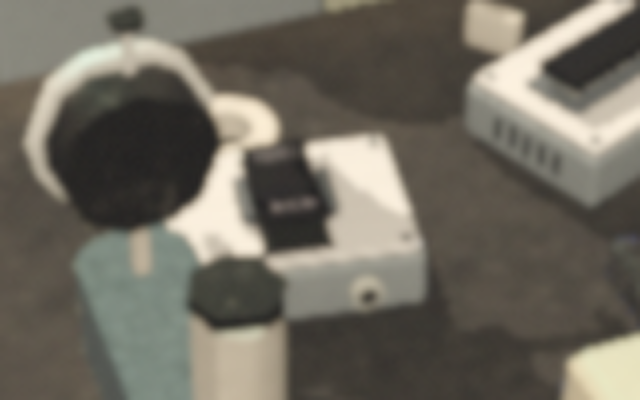

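The rear half, nearest this camera at (295,230), is now tilted up and the front half lies level, so the rocker is over. On to the plunger.

```bash
python3 -m jog '[{"grip":255,"travel":[0,-4.5,0],"twist":4},{"grip":255,"travel":[0,-4.5,0],"twist":0},{"grip":255,"travel":[1,-4.5,0],"twist":0},{"grip":255,"travel":[2,-4,0],"twist":0},{"grip":255,"travel":[2,-2,0],"twist":0},{"grip":255,"travel":[0,0,0],"twist":0},{"grip":255,"travel":[0,0,0],"twist":0}]'
python3 - <<'E'
from rig import *
import cv2
w=camera("wrist"); cv2.imwrite("pics/w3.png",w[:,:,::-1])
for n in ["plunger_top","small_key_top"]: print(n,search_frame(n,"wrist"))
E
```

```text
time: 5.4
position: [0.4484, -0.2525, 0.1429]
tool_rot: [0.057, 0.998, 0.0, -0.0]
ft_force: [0.5, 0.8, -0.5]
grip_width: 0.0007
plunger_top [{'at': [0.4931, -0.0656, 0.0511], 'p': 0.67}]
small_key_top []
```

View pics/w3.png

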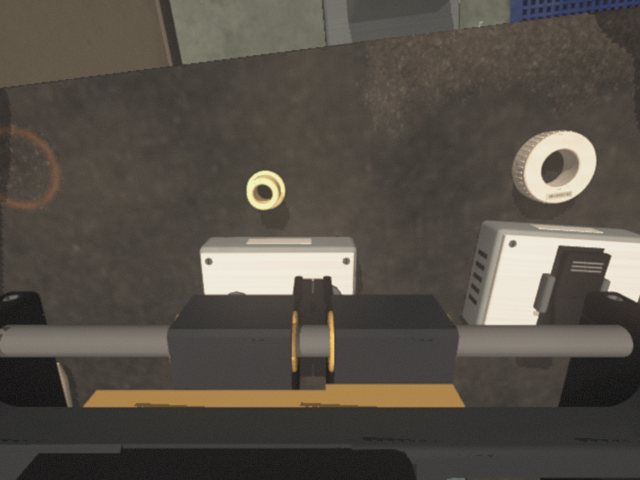

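The plunger unit's front deck screws are at columns 208 and 349, which puts the plunger near column 318. That is in line with the fingers at 313, so I move forward and press.

```bash
python3 -m jog '[{"grip":255,"travel":[4.7,0.1,0],"twist":0},{"grip":255,"travel":[0,0,-2.5],"twist":0},{"grip":255,"travel":[0,0,-2.5],"twist":0},{"grip":255,"travel":[0,0,-1],"twist":0},{"grip":255,"travel":[0,0,-0.6],"twist":0},{"grip":255,"travel":[0,0,-0.4],"twist":0},{"grip":255,"travel":[0,0,0],"twist":0},{"grip":255,"travel":[0,0,0],"twist":0}]'; python3 -m jog '[{"grip":255,"travel":[0,0,-0.2],"twist":0},{"grip":255,"travel":[0,0,0],"twist":0},{"grip":255,"travel":[0,0,0],"twist":0}]'
```

```text
time: 6.35
position: [0.4958, -0.252, 0.0743]
tool_rot: [0.057, 0.998, -0.001, 0.001]
ft_force: [0.2, -0.6, 0.7]
grip_width: 0.0003
time: 6.65
position: [0.4959, -0.2522, 0.0734]
tool_rot: [0.057, 0.998, -0.001, 0.001]
ft_force: [-0.7, 0.9, 9.6]
grip_width: 0.0004
```

```bash
python3 -m jog '[{"grip":255,"travel":[0,0,-0.15],"twist":0},{"grip":255,"travel":[0,0,0],"twist":0},{"grip":255,"travel":[0,0,0],"twist":0}]'
```

```text
time: 6.95
position: [0.4959, -0.2522, 0.0732]
tool_rot: [0.057, 0.998, -0.001, 0.002]
ft_force: [-2.0, 2.2, 18.2]
grip_width: 0.0
```

The plunger stopped hard at a tip height of 51.2 mm with 18 N, so it is home. Now I lift and travel to the bar.

```bash
python3 -m jog '[{"grip":255,"travel":[0,0,2],"twist":0},{"grip":255,"travel":[0,0,4.5],"twist":0},{"grip":255,"travel":[-1,4,2],"twist":0},{"grip":255,"travel":[-1,4.5,0],"twist":4},{"grip":255,"travel":[-1,4.5,0],"twist":4},{"grip":255,"travel":[-1,4.5,0],"twist":4},{"grip":255,"travel":[-1,4.5,0],"twist":4},{"grip":255,"travel":[-1,4.5,0],"twist":4}]'; python3 -m jog '[{"grip":255,"travel":[-1,4.5,0],"twist":4},{"grip":255,"travel":[0,4.5,0],"twist":4},{"grip":255,"travel":[0,3,0],"twist":0},{"grip":255,"travel":[0,0,0],"twist":0},{"grip":255,"travel":[0,0,0],"twist":0}]'
python3 - <<'E'
from rig import *
import cv2
w=camera("wrist"); cv2.imwrite("pics/w4.png",w[:,:,::-1])
for c in ["wrist","top","side"]:
  im=camera(c); print(c,search_frame("bar_top",c),search_frame("plunger_top",c))
  if c=="side": cv2.imwrite("pics/s4.png",cv2.resize(im[260:340,130:240],(660,480),interpolation=cv2.INTER_CUBIC)[:,:,::-1])
E
```

```text
time: 7.75
position: [0.4351, 0.015, 0.1556]
tool_rot: [-0.118, 0.993, -0.0, 0.001]
ft_force: [1.0, 0.4, -0.1]
grip_width: 0.0008
time: 8.25
position: [0.4254, 0.134, 0.1553]
tool_rot: [-0.187, 0.982, -0.0, 0.001]
ft_force: [0.0, -0.3, -0.9]
grip_width: 0.0001
wrist [{'at': [0.4143, 0.324, 0.0516], 'p': 0.82}, {'at': [0.4611, 0.1153, 0.0549], 'p': 0.62}] []
top [{'at': [0.4977, -0.0599, 0.0416], 'p': 0.17}] [{'at': [0.4956, -0.2531, 0.0504], 'p': 0.57}]
side [{'at': [0.4725, 0.1275, 0.057], 'p': 0.57}, {'at': [0.4303, 0.3313, 0.0541], 'p': 0.47}] [{'at': [0.4978, -0.2625, 0.0441], 'p': 0.76}]
```

View pics/w4.png

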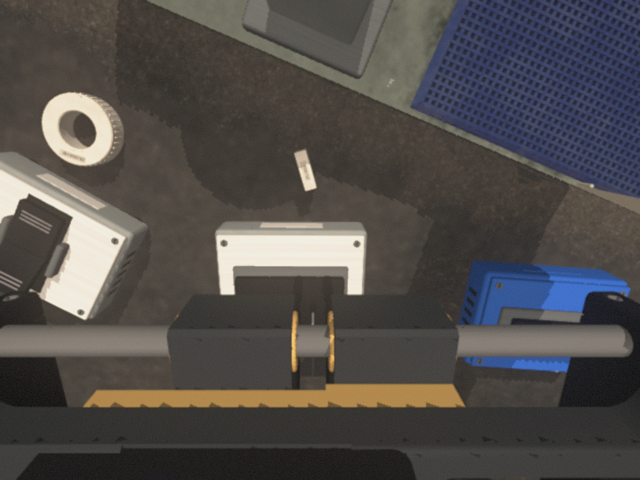

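View pics/s4.png

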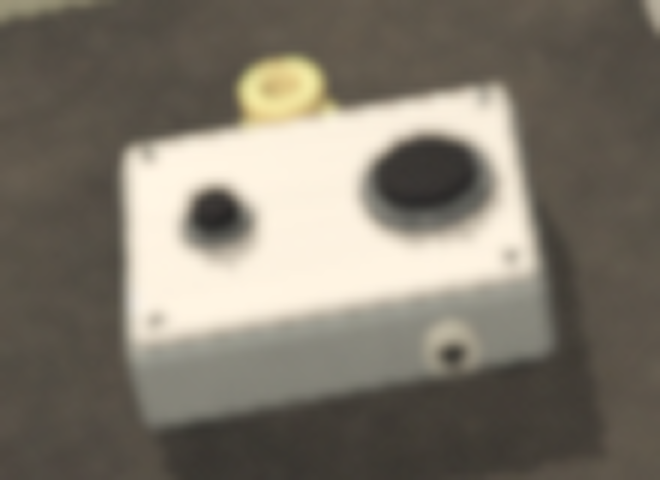

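The plunger head at (425,175) is now low in its collar and the small key is up. The bar unit (white, front screws at columns 223 and 357) lies in line with the fingers. I press and hold.

```bash
python3 -m jog '[{"grip":255,"travel":[4.2,-0.1,0],"twist":0},{"grip":255,"travel":[0,0,-4],"twist":0},{"grip":255,"travel":[0,0,-3],"twist":0},{"grip":255,"travel":[0,0,-0.7],"twist":0},{"grip":255,"travel":[0,0,-0.6],"twist":0},{"grip":255,"travel":[0,0,-0.2],"twist":0},{"grip":255,"travel":[0,0,0],"twist":0},{"grip":255,"travel":[0,0,0],"twist":0}]'
```

```text
time: 9.55
position: [0.4662, 0.1324, 0.0723]
tool_rot: [-0.187, 0.982, -0.0, -0.0]
ft_force: [-3.2, -3.5, 11.7]
grip_width: 0.0001
```

```bash
python3 -m jog '[{"grip":255,"travel":[0,0,-0.1],"twist":0},{"grip":255,"travel":[0,0,0],"twist":0},{"grip":255,"travel":[0,0,0],"twist":0},{"grip":255,"travel":[0,0,0],"twist":0},{"grip":255,"travel":[0,0,0],"twist":0}]'
python3 - <<'E'
from rig import *
for c in ["side"]:
  camera(c)
  for n in ["rocker_raised_end","plunger_top","ring_gauge","gauge_block","bushing"]: print(n,search_frame(n,c)[:2])
o=get_obs(); print(o['time'],o['position'],o['ft_force'])
hand_in()
E
```

```text
time: 10.05
position: [0.4662, 0.1324, 0.0722]
tool_rot: [-0.187, 0.982, -0.0, -0.0]
ft_force: [-5.5, -2.3, 20.5]
grip_width: 0.0005
rocker_raised_end [{'at': [0.5073, -0.0613, 0.0552], 'p': 0.85}]
plunger_top [{'at': [0.4994, -0.2603, 0.0486], 'p': 0.5}, {'at': [0.5258, -0.0588, 0.0454], 'p': 0.47}]
ring_gauge [{'at': [0.412, -0.0501, 0.0141], 'p': 0.69}]
gauge_block [{'at': [0.3839, 0.1085, 0.0171], 'p': 0.71}, {'at': [0.4746, 0.118, 0.0482], 'p': 0.39}]
bushing []
10.35 [0.46616002 0.13242961 0.07216955] [-5.16276585 -1.98492592 20.33371179]
the job is handed in; nothing more can be done
```

I pushed the rocker over, then the plunger home, then the bar fully down, and handed in at about 10.4 s with the fingers still holding the bar. The hand-in reports no verdict.

| Step | Tip height at hard stop | Upward force on tool | Picture check |
|---|---|---|---|
| Rocker | 49.7 mm | 25 N | Side view shows the front half level and the rear half up |
| Plunger | 51.2 mm | 18 N | Side view shows it low in its collar, small key up |
| Bar (held) | 50.2 mm | about 20 N | None taken while pressed |

- **Look-alike:** the blue bar unit was not touched.
- **Loose parts:** in the last side view, the ring gauge and gauge block were found within about 6 mm of their first side-view positions, close to the network's own error. The network did not find the bushing there, but it stood in front of the zero unit in the pictures before and after the plunger press.
- **Disagreements:** the network's "rocker_raised_end" stayed near the rocker's middle, so I went by the force, the height and the picture. The wrist camera's bar position was about 17 mm off in y from the top view; I used the top-view geometry, and the stop height agreed with it.

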